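# Shut the games chest

### The arm

A 6-joint arm with a two-finger parallel gripper is mounted at the origin on the work surface. World frame = base frame: x ahead of the robot, y to its left, z up, the work surface at z = 0. Lengths are in m, angles in rad, forces in N, time in s.
With the tool pointing down it reaches from about 0.35 to 0.775 m from the base axis. Payload 5.5 kg.
Tool frame: the origin (TCP) lies midway between the tips of the shut fingers; the grasp point (between the pads) lies 19 mm behind it; z points along the fingers, x is the direction in which the jaws open and shut, and the axes are right-handed (so a half turn about z gives the same grasp; the last joint's range is limited). The gripper opens to 85 mm and grips with 20 to 120 N. Pads are 22 mm wide; open, the fingers measure 114 mm over their backs; the gripper's body (76 mm by 85 mm) begins 54 mm behind the grasp point. The pads swing forward as they close: fully open they stand 13 mm farther back than shut.
Start: joints at [-1.364, 0.313, 0.046, 1.304, 0, 1.431], TCP at [0.195, -0.541, 0.231] pointing down, gripper open.
Joint ranges: [-2.76, 2.76], [-0.86, 1.69], [-1.03, 1.26], [-2.2, 2.34], [-1.47, 1.5], [-3.14, 3.14]. Speed limits (rad/s): [2.57, 2.57, 3.14, 3.14, 3.14, 3.14].

### API

Orientations are given as a unit quaternion [w, x, y, z].
In Python, from workcell import env gives the robot as it stands. The module is installed in compiled form; this text tells all that it offers.
- The arm moves only by the tool apply_moves, never from a script. Its argument "moves" is a list of rows, each a list of 3 entries, a list of its own where there are three numbers: the shift along the tool's x, y, z in cm, then the turn about the tool's z in degrees, then the opening, from 0 (shut) to 1 (fully open). In form: [[[x, y, z], yaw, gripper], ...]. A call has exactly 10 rows; each row is the pose to reach, as a shift and turn from the pose commanded when the call began, along the tool's axes at that moment; what a row does not reach only later rows make up. A row lasts 1/8 s, in which the tool goes at most 62.5 mm and 10.7 degrees, less where a joint would pass 70% of its speed; a pose out of reach is approached as far as the arm can. A call with a gripper value outside its range is refused whole. The fingers move at their own pace and stop on an object; "squeeze" is the grip in N (left out, the last holds). Time passes only in rows, so rows that repeat a pose let the fingers close, or fill a call up. It gives the time, the measured TCP pose, the force and the opening at its end, in the units of the state.
- env.get_state(): the state, without advancing time (a new reading comes with each control period).
- env.read_camera(name): name is "scene" or "top" or "wrist"; returns a dict with "pixels" (480x640x3 uint8, red, green, blue), "fov_y" (degrees; the focal length in pixels is half the picture's height over the tangent of half this angle, whatever the lens; pixels are square), "cx", "cy" (the principal point, pixels), "world_from_camera" (4x4, takes a point from camera to world coordinates); the wrist camera has in their place "hand_eye" (4x4, takes a point from camera to tool coordinates, whose origin is the TCP and whose axes are the tool frame's). Camera axes: x right, y down, z forward; pixel columns grow to the right and rows downward; lengths in m; the calibration is good to about 2 mm. A picture is of the moment at which its call begins: read the wrist's pose just before it. There is no depth.
- env.hand_in(): hands the job in, once; it reports no verdict.
The state is a dict: "clock": time; "joint_pos": joint angles; "qvel": joint speeds; "tau": joint torques, N m; "tcp_pos": TCP position; "orientation": TCP orientation; "wrist_force": force on the tool from outside, world axes, zero at the start; "ft_torque": the same for the moment, N m; "finger_gap": finger opening in m.
Only numpy, scipy, OpenCV 4.12 (cv2) and the standard library are available. Lean on these libraries where they do the work, as an engineer would, in place of code of your own. Each camera call takes 0.05 s, during which the arm holds its last target.

### The job

Close up the wooden games chest with your fingertips: slide the dark lid along its grooves until it covers the dice and is fully home against the end of the chest, and push the drawer fully shut without slamming it. Only push the lid, never lift it out of its grooves, and do not disturb the ducks and the glass tumbler standing beside the chest.

Things in the scene. Friction and masses are not known exactly. Their poses are not given: they have to be found in the camera images.
- chest: Pale wooden games chest, fixed; 180 mm deep (x), 300 wide (y), 90 high over its rim. Origin: centre of its underside, on the shelf surface (z = 0). x points from drawer front to back (away from the robot), y to its left, z up. Its top is a channel along y for the lid: deck 80 mm high, rim 10 mm higher; rails' inner faces at x = -69 and 69 mm, end stops' at y = -140 and 140 mm.
- dice_well (a point): Middle of the mouth of the sunken dice well (110 mm along the chest's x, 120 mm along its y) in the chest's deck, 80 mm above the shelf surface, at x = 0, y = -75 mm in the chest's frame. The deck's +y half is solid. Axes as the chest's.
- drawer (a joint): How far the drawer is pulled out of the chest's front, in m, 0 = fully shut. It slides along the chest's x and opens towards -x; it has about 2 N of friction plus 6 N per m/s, stays where it is left, and has no latch or spring.
- drawer_front (a point): Middle of the outer face of the drawer front, moving with it; axes as the chest's. A flat dark wooden panel with a thin brass strip, no handle, 296 mm wide (y), 50 mm tall (8 to 58 mm above the shelf surface; this point at 33 mm). When shut, this point is at x = -102 mm in the chest's frame.
- lid_bar (a point): Centre of the brass bar standing on the middle of the lid; axes as the lid's. The bar is 80 mm long (x), 14 thick (y), 22 tall, from 88 to 110 mm above the shelf surface; this point at 99 mm. The lid closes towards the chest's -y; fully home at the -y end stop, this point is at x = 0, y = -72.5 mm in the chest's frame.
- lid_middle (a point): Middle of the top face of the lid's panel (under the bar), 88 mm above the shelf surface; axes as the chest's within 0.03 rad. A loose dark wooden panel 135 by 135 mm, 8 mm thick, 0.13 to 0.21 kg, lying on the deck between the rails with 1.5 mm play each side. It starts too far towards +y; sliding it takes 1 to 2 N.
- duck_a: Loose yellow plastic duck, 50 mm across, 77 mm tall; origin at the centre of its underside. Leave alone.
- duck_b: Another such duck. Leave alone.
- tumbler: Loose frosted glass tumbler holding dice, 72 mm across the mouth, 90 mm tall; origin at the centre of its underside. Leave alone.
Mind the look-alikes: they are no part of the job. Of the things shaped like the part that bears lid_bar, the dark wooden one is meant.

How it is judged:
By the outcome, as a careful person would: the job done as asked, in the order asked, and still so for the second after the job is handed in, with the robot touching nothing.
It also fails if it takes over 51 s, if anything falls off the work surface, if the arm or the gripper's body presses on something with over 40 N, if the wrist force passes 120 N, or if a joint passes its speed limit or range.

## Working session

There is one attempt and no reset: what is moved stays moved. The work goes in short steps, Python scripts to look and compute and a tool call to move; the robot and the scene stay as the last step left them, time stands still between calls to the robot, and variables do not carry over. Pictures are saved under pics/ and viewed, and the job is handed in when it is done.

Besides the shell and the picture viewer there is one more tool, called after "Emit:" as name(argument=value, ...), one argument or row to a line, values as JSON. apply_moves: Moves the arm, as the interface text tells. Its arguments: {"type":"object","properties":{"moves":{"type":"array","items":{"type":"array"}},"squeeze":{"type":"number"}},"required":["moves"]}

```bash
mkdir -p pics; cat > h.py <<'E'
import numpy as np, cv2
from workcell import env
def grab(n,f):
    s=env.get_state(); c=env.read_camera(n)
    cv2.imwrite(f,c["pixels"][:,:,::-1]); 
    return s,c
def Tws(c,s=None):
    if "world_from_camera" in c: return np.array(c["world_from_camera"])
    from scipy.spatial.transform import Rotation as R
    q=s["orientation"];T=np.eye(4);T[:3,:3]=R.from_quat([q[1],q[2],q[3],q[0]]).as_matrix();T[:3,3]=s["tcp_pos"]
    return T@np.array(c["hand_eye"])
def ray(c,T,u,v,z):
    f=240/np.tan(np.radians(c["fov_y"])/2)
    d=T[:3,:3]@np.array([(u-c["cx"])/f,(v-c["cy"])/f,1]);o=T[:3,3]
    return o+d*(z-o[2])/d[2]
E
python3 - <<'E'
from h import *
import pickle
for n in ["scene","top","wrist"]:
    s,c=grab(n,f"pics/{n}0.png"); T=Tws(c,s)
    pickle.dump((c,T,s),open(n+"0.pkl","wb"))
    print(n,c["fov_y"],c["cx"],c["cy"],T.round(3).tolist())
print(s)
E
```

```text
scene 46.13700612054518 306.7148924450533 241.18321621302903 [[0.757, 0.441, -0.482, 0.958], [0.653, -0.534, 0.537, -0.524], [-0.02, -0.721, -0.692, 0.744], [0.0, 0.0, 0.0, 1.0]]
top 43.9931458816755 325.49507980644916 245.5866641032758 [[0.011, -0.994, 0.112, 0.401], [-1.0, -0.011, -0.002, 0.023], [0.003, -0.112, -0.994, 1.073], [0.0, 0.0, 0.0, 1.0]]
wrist 65.63921295452916 320.9930388121161 232.37536393373927 [[0.339, -0.893, -0.295, 0.271], [-0.941, -0.323, -0.104, -0.514], [-0.002, 0.313, -0.95, 0.374], [0.0, 0.0, 0.0, 1.0]]
{'clock': 0.1, 'joint_pos': array([-1.36358608e+00,  3.13945979e-01,  4.50892791e-02,  1.30360325e+00,
       -2.31596098e-05,  1.43118892e+00]), 'qvel': array([ 0.00014364, -0.00079256,  0.00244468, -0.00180546,  0.00152725,
       -0.00163265]), 'tau': array([ 2.37748231e-03, -4.81726706e+01,  2.99243474e+01,  1.28318233e-02,
       -1.41338819e-04,  5.62585114e-06]), 'tcp_pos': array([ 0.19533129, -0.54031742,  0.23048493]), 'orientation': array([-5.59506650e-04,  8.18506493e-01, -5.74496675e-01, -6.15628704e-04]), 'wrist_force': array([ 0.0851365 , -0.07440396,  0.19036074]), 'ft_torque': array([-0.03742091,  0.04731333,  0.03441557]), 'finger_gap': 0.08542468460599881}
```

View pics/scene0.png

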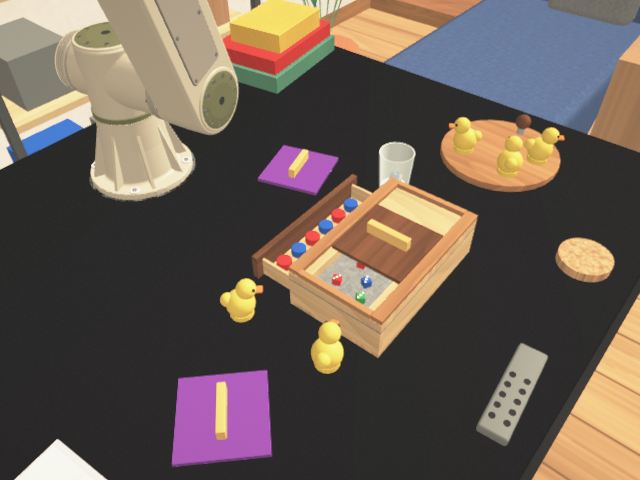

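View pics/top0.png

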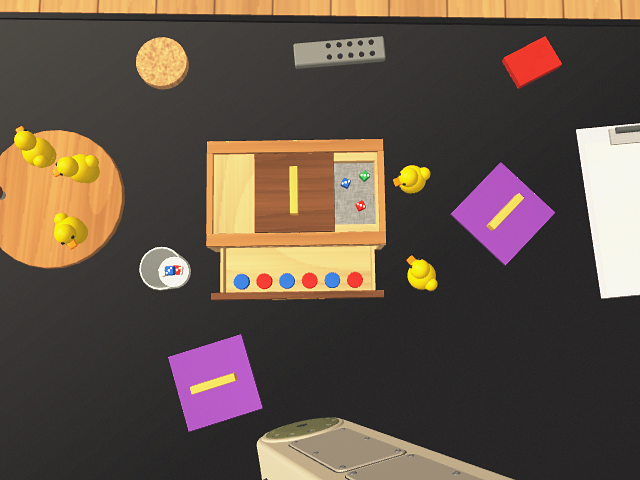

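The top view shows the chest at about (207–384, 140–247), the dark lid at about (255–335, 152–233) with its bar near (294, 190), and the drawer front edge at about v = 295. Two ducks are to the right at (412, 180) and (422, 273), and the tumbler is at (165, 268). The purple tiles are the look-alikes. Next I'll measure these properly.

```bash
python3 - <<'E'
from h import *
import pickle
c,T,s=pickle.load(open("top0.pkl","rb"))
im=c["pixels"][:,:,::-1].copy(); hsv=cv2.cvtColor(im,cv2.COLOR_BGR2HSV)
for p in [(270,190),(294,190),(300,292),(300,147),(300,240),(230,190),(212,190),(300,297)]: print(p,hsv[p[1],p[0]])
# bar
def comp(m,x0,x1,y0,y1):
    mm=np.zeros_like(m); mm[y0:y1,x0:x1]=m[y0:y1,x0:x1]
    k=max(cv2.findContours(mm,cv2.RETR_EXTERNAL,cv2.CHAIN_APPROX_NONE)[0],key=cv2.contourArea)
    return k
dark=cv2.inRange(hsv,(0,60,30),(18,255,140))
bar=cv2.inRange(hsv,(18,80,150),(32,255,255))
wood=cv2.inRange(hsv,(5,50,120),(25,255,255))
for n,m,b,z in [("bar",bar,(275,312,155,225),.110),("lid",dark,(245,345,145,240),.088),("front",dark,(200,395,280,305),.058),("chest",wood,(195,395,130,249),.090)]:
    k=comp(m,*b); r=cv2.minAreaRect(k); P=cv2.boxPoints(r)
    print(n,np.round(r[0],1),np.round(r[1],1),round(r[2],2)); 
    for p in P: print("   ",p.round(1),ray(c,T,*p,z)[:2].round(4))
    print("  ctr",ray(c,T,*r[0],z)[:2].round(4))
cv2.imwrite("pics/topz.png",cv2.resize(im[120:310,130:450],None,fx=2.5,fy=2.5,interpolation=cv2.INTER_CUBIC))
E
```

```text
(270, 190) [ 11 152 151]
(294, 190) [ 26 154 247]
(300, 292) [ 10 150 146]
(300, 147) [ 14 161 226]
(300, 240) [ 14 163 227]
(230, 190) [ 22 116 245]
(212, 190) [ 13 167 197]
(300, 297) [ 10 153 153]
bar [293.5 190. ] [48.  7.] 90.0
    [290. 166.] [0.6411 0.0817]
    [297. 166.] [0.6412 0.0701]
    [297. 214.] [0.5608 0.0688]
    [290. 214.] [0.5606 0.0803]
  ctr [0.6008 0.0752]
lid [289. 160.] [16. 88.] 90.0
    [245. 152.] [0.67   0.1599]
    [333. 152.] [0.6717 0.0105]
    [333. 168.] [0.644  0.0102]
    [245. 168.] [0.6422 0.1592]
  ctr [0.657  0.0849]
front [339. 293.] [ 2. 50.] 90.0
    [314. 292.] [0.4352 0.0401]
    [364. 292.] [ 0.4361 -0.0451]
    [364. 294.] [ 0.4327 -0.0451]
    [314. 294.] [0.4318 0.0401]
  ctr [ 0.4339 -0.0025]
chest [295.5 193.5] [109. 179.] 90.0
    [206. 139.] [0.6913 0.2264]
    [385. 139.] [ 0.6949 -0.0777]
    [385. 248.] [ 0.5085 -0.0777]
    [206. 248.] [0.5051 0.2202]
  ctr [0.599  0.0729]
```

View pics/topz.png

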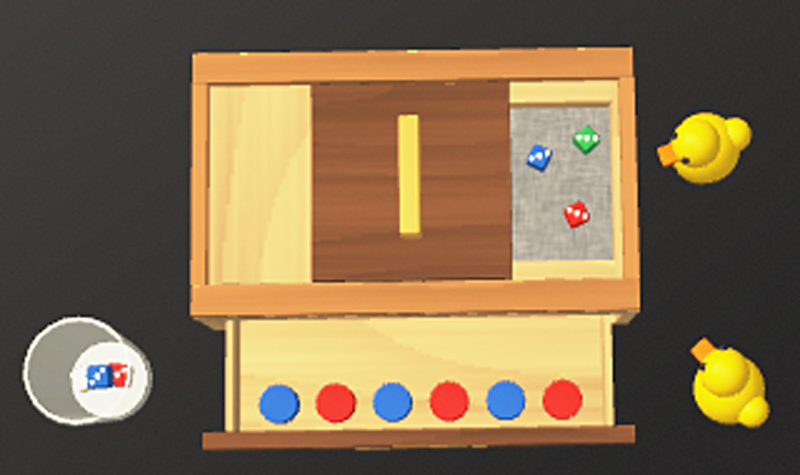

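```bash
python3 - <<'E'
from h import *
import pickle
c,T,s=pickle.load(open("top0.pkl","rb"))
im=c["pixels"][:,:,::-1]; hsv=cv2.cvtColor(im,cv2.COLOR_BGR2HSV)
V=hsv[:,:,2].astype(float); S=hsv[:,:,1].astype(float); H=hsv[:,:,0].astype(float); g=V
def sub(prof,sgn):
    d=np.diff(prof)*sgn; i=int(np.argmax(d)); 
    if 0<i<len(d)-1:
        a,b,e=d[i-1:i+2]; i+= .5*(a-e)/(a-2*b+e+1e-9)
    return i+.5
def row(u0,u1,v0,v1,sgn,z,n):  # edge as v(u)
    us=np.arange(u0,u1); vs=np.array([v0+sub(g[v0:v1,u],sgn) for u in us]); 
    P=np.array([ray(c,T,u,v,z)[:2] for u,v in zip(us,vs)]); return line(P,1,n)
def col(v0,v1,u0,u1,sgn,z,n,G=None):
    G=g if G is None else G
    vs=np.arange(v0,v1); us=np.array([u0+sub(G[v,u0:u1],sgn) for v in vs])
    P=np.array([ray(c,T,u,v,z)[:2] for u,v in zip(us,vs)]); return line(P,0,n)
def line(P,ax,n):
    f=cv2.fitLine(P.astype(np.float32),cv2.DIST_HUBER,0,1e-4,1e-4).ravel()
    sl=f[1-ax]/f[ax]; 
    print(n,"slope",round(float(sl),4),"median",np.median(P,0).round(4)); return P
row(215,375,134,146,1,.09,"back outer")
col(150,235,200,213,1,.09,"left outer")
col(150,235,378,392,-1,.09,"right outer")
col(160,225,326,343,1,.088,"lid -y edge")
col(160,225,248,262,-1,.088,"lid +y edge")
row(215,380,290,303,-1,.058,"drawer bottom edge")
row(215,380,286,297,-1,.058,"drawer top edge")
E
python3 - <<'E'
import sys; sys.path.insert(0,'.')
E
```

```text
back outer slope -0.0273 median [0.6922 0.0761]
left outer slope 0.0218 median [0.5998 0.2234]
right outer slope 0.0275 median [ 0.6033 -0.0768]
lid -y edge slope 0.0227 median [0.6027 0.007 ]
lid +y edge slope 0.0236 median [0.6011 0.1422]
drawer bottom edge slope -0.0463 median [0.4241 0.0689]
drawer top edge slope -0.0251 median [0.4368 0.0691]
```

Emit:
apply_moves(
  moves=[
    [[0,0,-3],0,0],
    [[-4,-4,-3],5,0],
    [[-10,-8,-3],10,0],
    [[-16,-12,-3],20,0],
    [[-22,-16,-3],20,0],
    [[-28,-20,-3],20,0],
    [[-34,-24,-3],20,0],
    [[-38,-28,-3],20,0],
    [[-38,-28,-3],20,0],
    [[-38,-28,-3],20,0],
  ],
)

```text
clock: 1.4
tcp_pos: [0.3298, -0.0858, 0.2613]
orientation: [-0.0, 0.709, -0.706, -0.0]
wrist_force: [0.5, -0.3, -0.6]
finger_gap: -0.0
```

Emit:
apply_moves(
  moves=[
    [[-3,-4,0],-1.1,0],
    [[-7,-8.5,0],-1.1,0],
    [[-11,-13.5,0],-1.1,0],
    [[-15,-18.5,0],-1.1,0],
    [[-18,-23,0],-1.1,0],
    [[-20.5,-26,2],-1.1,0],
    [[-21.5,-27.2,5],-1.1,0],
    [[-21.5,-27.2,9],-1.1,0],
    [[-21.5,-27.2,11],-1.1,0],
    [[-21.5,-27.2,11],-1.1,0],
  ],
)

```text
clock: 2.65
tcp_pos: [0.6015, 0.1085, 0.1487]
orientation: [-0.002, 0.722, -0.692, -0.006]
wrist_force: [-0.0, -0.4, -0.7]
finger_gap: 0.0001
```

```bash
python3 - <<'E'
from h import *
s,c=grab("scene","pics/s1.png"); s,c=grab("wrist","pics/w1.png")
print(s["tcp_pos"],s["orientation"],s["wrist_force"],s["clock"])
E
```

```text
[0.60251747 0.10879498 0.15050023] [-0.00350186  0.72211754 -0.69174145 -0.00526792] [-0.27519339  0.01541643  0.87531811] 2.7
```

View pics/s1.png

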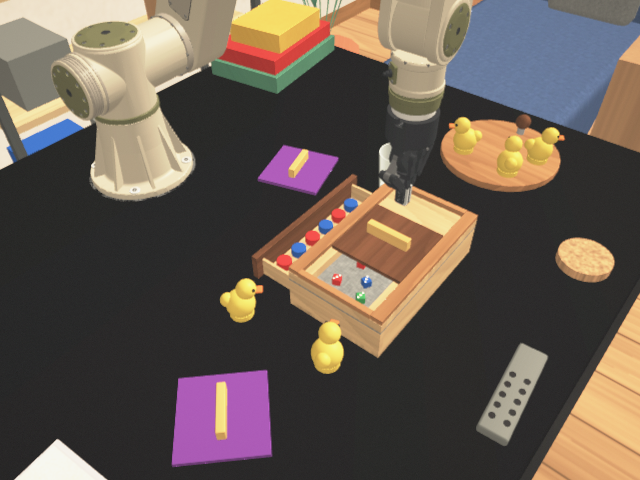

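View pics/w1.png

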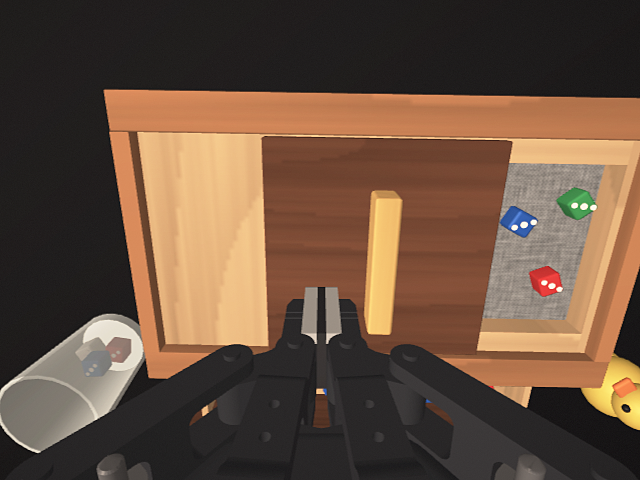

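The wrist view shows the shut fingertips at about (322, 300), on the +y side of the bar at (385, 262) and over the lid. All the items beside the chest are still in place. The tool came up 20 mm short in y, so I'll check whether it has settled.

```bash
python3 - <<'E'
from h import *
s=env.get_state(); print(s["tcp_pos"],s["orientation"],s["qvel"].round(3),s["joint_pos"].round(3))
E
```

```text
[0.60329309 0.10903181 0.15171498] [-0.00436958  0.72218987 -0.69166662 -0.00446998] [ 0.007 -0.018  0.021  0.002  0.     0.001] [4.200e-02 4.180e-01 1.000e-03 1.154e+00 1.300e-02 3.140e+00]
```

Emit:
apply_moves(
  moves=[
    [[0,0,0],0,0],
    [[0,0,0],0,0],
    [[-0.5,0,0],0,0],
    [[-1,0,0],0,0],
    [[-1,0,0],0,0],
    [[-1,0,0],0,0],
    [[-1,0,0],0,0],
    [[-1,0,0],0,0],
    [[-1,0,0],0,0],
    [[-1,0,0],0,0],
  ],
)

```text
clock: 4.0
tcp_pos: [0.6026, 0.1156, 0.1514]
orientation: [-0.006, 0.725, -0.689, -0.006]
wrist_force: [-0.5, -0.6, 0.1]
finger_gap: -0.0002
```

Joint 6 is sitting at its range limit of 3.14, which explains the shortfall. I'll turn about -88° to free it and then push along tool y.

Emit:
apply_moves(
  moves=[
    [[0,0,-1],-5,0],
    [[0,0,-1],-15,0],
    [[0,0,-1],-25,0],
    [[0,0,-1],-35,0],
    [[0,0,-1],-45,0],
    [[0,0,-1],-55,0],
    [[0,0,-1],-65,0],
    [[0,0,-1],-75,0],
    [[0,0,-1],-84,0],
    [[0,0,-1],-88,0],
  ],
)

```text
clock: 5.25
tcp_pos: [0.6026, 0.1155, 0.1614]
orientation: [-0.008, 1.0, 0.01, -0.0]
wrist_force: [0.1, -1.3, -0.6]
finger_gap: -0.0002
```

```bash
python3 - <<'E'
from h import *
env.read_camera("top");s=env.get_state(); print(s["tcp_pos"],s["orientation"],s["joint_pos"].round(3))
from scipy.spatial.transform import Rotation as R
q=s["orientation"];print(R.from_quat([q[1],q[2],q[3],q[0]]).as_matrix().round(4))
E
```

```text
[0.6025784  0.11546344 0.16140266] [-8.06059428e-03  9.99910399e-01  1.06795312e-02 -4.10153963e-04] [0.051 0.413 0.019 1.177 0.016 1.6  ]
[[ 9.998e-01  2.140e-02 -1.000e-03]
 [ 2.140e-02 -9.996e-01  1.610e-02]
 [-6.000e-04 -1.610e-02 -9.999e-01]]
```

Emit:
apply_moves(
  moves=[
    [[0,0,1],0,0],
    [[0,0,2.5],0,0],
    [[0,0,4],0,0],
    [[0,0,5.5],0,0],
    [[0,0,6.3],0,0],
    [[0,0,6.3],0,0],
    [[0,0.6,6.3],0,0],
    [[0,1.2,6.3],0,0],
    [[0,1.6,6.3],0,0],
    [[0,1.6,6.3],0,0],
  ],
)

```text
clock: 6.55
tcp_pos: [0.603, 0.1, 0.0985]
orientation: [-0.008, 1.0, 0.008, -0.0]
wrist_force: [-0.5, 0.8, -0.5]
finger_gap: 0.0002
```

```bash
python3 - <<'E'
from h import *
s,c=grab("wrist","pics/w2.png")
print(s["tcp_pos"],s["wrist_force"],s["clock"])
E
```

```text
[0.60298416 0.10001497 0.09846695] [-0.49374547  0.80135976 -0.46514969] 6.55
```

View pics/w2.png

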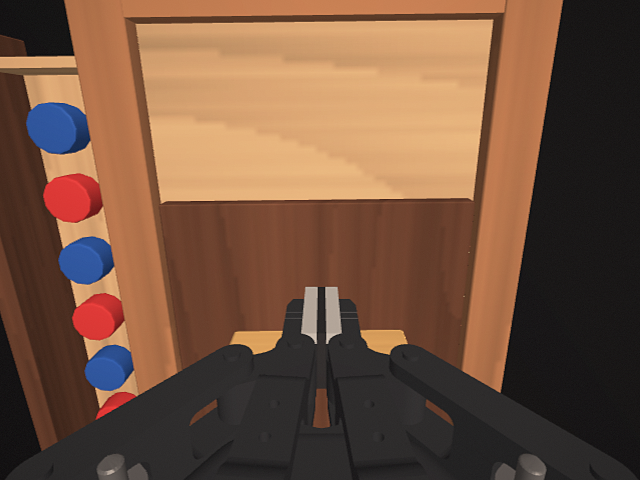

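The wrist view shows the fingertips at about (322, 310), just on the +y side of the bar (visible near row 335) and centred on it. I'll start pushing.

Emit:
apply_moves(
  moves=[
    [[0,0.4,0],0,0],
    [[0,0.8,0],0,0],
    [[0,1.3,0],0,0],
    [[0,1.8,0],0,0],
    [[0,2.4,0],0,0],
    [[0,3.0,0],0,0],
    [[0,3.6,0],0,0],
    [[0,4.2,0],0,0],
    [[0,4.7,0],0,0],
    [[0,5.0,0],0,0],
  ],
)

```text
clock: 7.85
tcp_pos: [0.6037, 0.0502, 0.0973]
orientation: [-0.008, 1.0, 0.008, -0.0]
wrist_force: [0.4, 2.0, 0.6]
finger_gap: 0.0001
```

```bash
python3 - <<'E'
from h import *
s,c=grab("top","pics/t2.png")
print(s["tcp_pos"],s["wrist_force"],s["clock"])
im=c["pixels"][:,:,::-1]
cv2.imwrite("pics/t2z.png",cv2.resize(im[120:310,130:450],None,fx=2.5,fy=2.5,interpolation=cv2.INTER_CUBIC))
E
```

```text
[0.60366422 0.05017925 0.09734372] [0.40504712 1.97062899 0.61225954] 7.85
```

View pics/t2z.png

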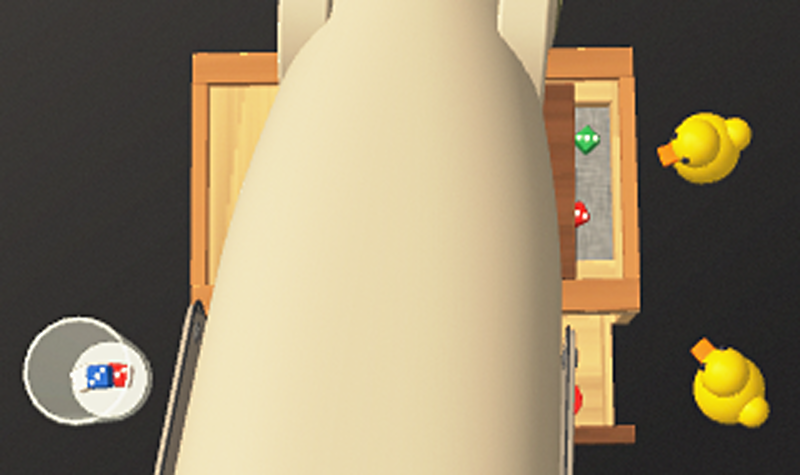

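The lid edge is now at about (576, 190) in the enlarged picture and the force is 2 N, so it is sliding cleanly. About 30 mm remain.

Emit:
apply_moves(
  moves=[
    [[0,0.5,0],0,0],
    [[0,1.0,0],0,0],
    [[0,1.5,0],0,0],
    [[0,2.0,0],0,0],
    [[0,2.4,0],0,0],
    [[0,2.6,0],0,0],
    [[0,2.8,0],0,0],
    [[0,3.0,0],0,0],
    [[0,3.1,0],0,0],
    [[0,3.2,0],0,0],
  ],
)

```text
clock: 9.15
tcp_pos: [0.6039, 0.0192, 0.0968]
orientation: [-0.009, 1.0, 0.009, -0.001]
wrist_force: [-1.7, 4.8, 3.7]
finger_gap: -0.0005
```

Emit:
apply_moves(
  moves=[
    [[0,0.05,0],0,0],
    [[0,0.1,0],0,0],
    [[0,0.15,0],0,0],
    [[0,0.2,0],0,0],
    [[0,0.2,0],0,0],
    [[0,0.2,0],0,0],
    [[0,0.2,0],0,0],
    [[0,0.2,0],0,0],
    [[0,0.2,0],0,0],
    [[0,0.2,0],0,0],
  ],
)

```text
clock: 10.4
tcp_pos: [0.6036, 0.0187, 0.0969]
orientation: [-0.01, 1.0, 0.009, -0.001]
wrist_force: [-2.0, 9.3, 3.3]
finger_gap: -0.0001
```

```bash
python3 - <<'E'
from h import *
s,c=grab("top","pics/t3.png")
print(s["tcp_pos"],s["wrist_force"],s["clock"])
im=c["pixels"][:,:,::-1]
cv2.imwrite("pics/t3z.png",cv2.resize(im[120:310,130:450],None,fx=2.5,fy=2.5,interpolation=cv2.INTER_CUBIC))
E
```

```text
[0.60355426 0.01874087 0.09685935] [-2.02585139  9.32712701  3.34969396] 10.4
```

View pics/t3z.png

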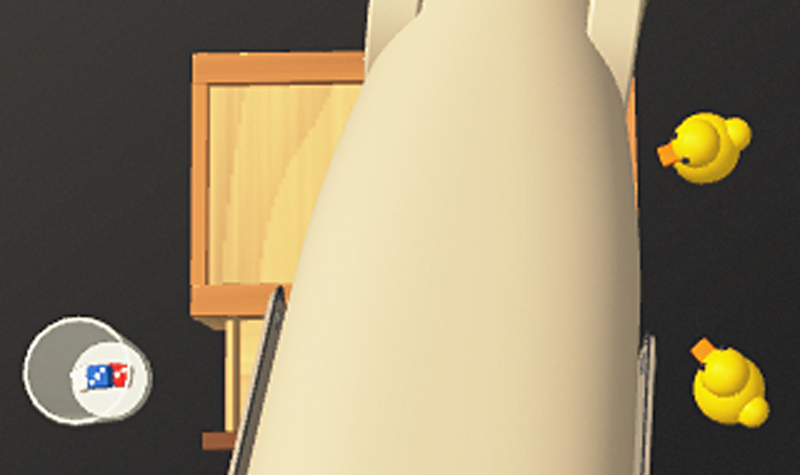

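The arm stalled against the end stop at y = 0.0187, where I predicted 0.0188, with 9 N. I'll back off, lift, and move in front of the drawer.

Emit:
apply_moves(
  moves=[
    [[0,-0.5,0],0,0],
    [[0,-2,0],0,0],
    [[0,-3,-2],0,0],
    [[0,-4,-6],0,0],
    [[0,-4.5,-10],0,0],
    [[-4,-5,-11],0,0],
    [[-9,-5.5,-11],0,0],
    [[-14,-5.5,-11],0,0],
    [[-19,-5.5,-11],0,0],
    [[-22,-5.5,-11],0,0],
  ],
)

```text
clock: 11.7
tcp_pos: [0.381, 0.0663, 0.2077]
orientation: [-0.008, 1.0, 0.009, -0.001]
wrist_force: [1.0, 0.2, 0.4]
finger_gap: 0.0
```

```bash
python3 - <<'E'
from h import *
s,c=grab("scene","pics/s4.png")
s,c=grab("wrist","pics/w4.png")
print(s["tcp_pos"],s["orientation"],s["wrist_force"],s["joint_pos"].round(2),s["clock"])
E
```

```text
[0.37761711 0.06649175 0.20755805] [-0.00776806  0.99992839  0.00880438 -0.00231567] [-4.96977924  1.47489129 -0.22520543] [-0.05 -0.05 -0.43  1.19  0.02  1.51] 11.75
```

View pics/s4.png

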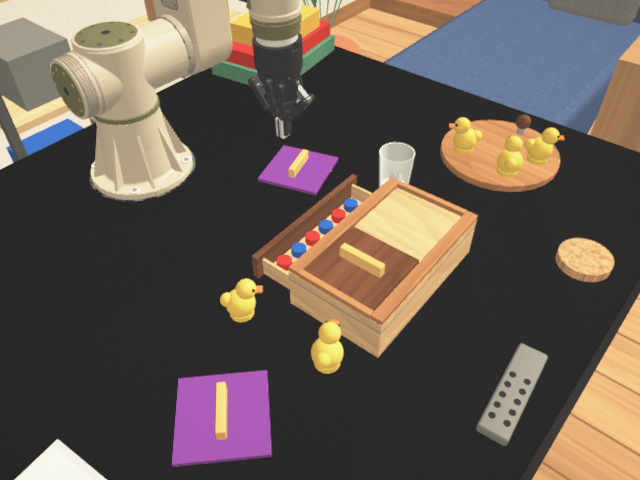

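View pics/w4.png

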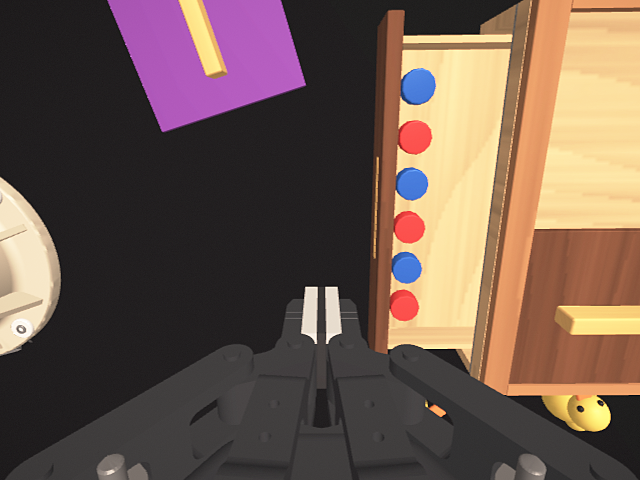

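The scene view shows the lid covering the whole dice well, flush against the -y end stop, with its bar at about (361, 260). The drawer is still open, and the ducks and tumbler haven't moved. The fingers are clear in front of the drawer panel (wrist-view panel edge near u = 378). I'll lower them now.

Emit:
apply_moves(
  moves=[
    [[0,0,1],0,0],
    [[0,0,3],0,0],
    [[0,0,6],0,0],
    [[0,0,9],0,0],
    [[0,0,12],0,0],
    [[0,0,14.5],0,0],
    [[0,0,16.3],0,0],
    [[0,0,16.8],0,0],
    [[0,0,16.8],0,0],
    [[0,0,16.8],0,0],
  ],
)

```text
clock: 13.05
tcp_pos: [0.3842, 0.0687, 0.0404]
orientation: [-0.008, 1.0, 0.008, 0.0]
wrist_force: [-0.5, 0.6, 0.1]
finger_gap: 0.0001
```

```bash
python3 - <<'E'
from h import *
s,c=grab("wrist","pics/w5.png")
print(s["tcp_pos"],s["orientation"],s["wrist_force"],s["clock"])
E
```

```text
[0.38416616 0.06867112 0.04037366] [-7.98742285e-03  9.99932107e-01  8.48166114e-03  2.09489292e-04] [-0.46757487  0.64052291  0.07115981] 13.05
```

View pics/w5.png

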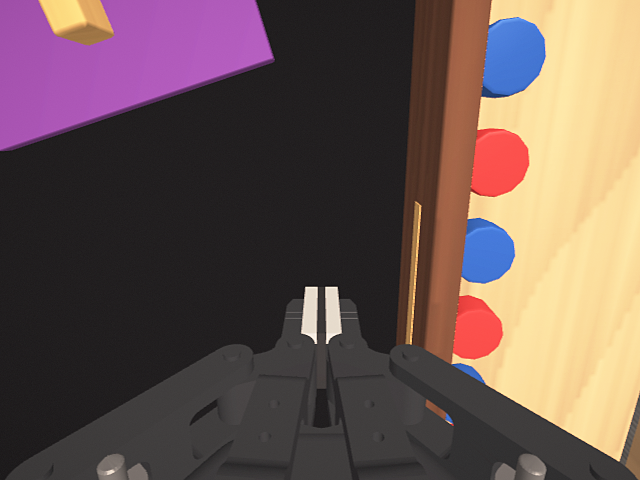

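The fingertips are in front of the panel and near its middle (brass strip at u ≈ 415). The gripper linkage spreads towards the chest rim in this orientation. I'll turn another -90.5° so the thin side faces the chest.

Emit:
apply_moves(
  moves=[
    [[0,0,-0.4],-6,0],
    [[0,0,-0.4],-16,0],
    [[0,0,-0.4],-26,0],
    [[0,0,-0.4],-36,0],
    [[0,0,-0.4],-46,0],
    [[0,0,-0.4],-56,0],
    [[0,0,-0.4],-66,0],
    [[0,0,-0.4],-76,0],
    [[0,0,-0.4],-86,0],
    [[0,0,-0.4],-90.5,0],
  ],
)

```text
clock: 14.35
tcp_pos: [0.3839, 0.0686, 0.0446]
orientation: [-0.005, 0.697, 0.717, 0.006]
wrist_force: [0.6, -0.0, -0.2]
finger_gap: 0.0001
```

```bash
python3 - <<'E'
from h import *
s,c=grab("wrist","pics/w6.png")
print(s["tcp_pos"],s["orientation"],s["wrist_force"],s["joint_pos"].round(2),s["clock"])
E
```

```text
[0.38393752 0.06862239 0.04457513] [-0.00531663  0.69673006  0.71728866  0.00599436] [ 0.57212237 -0.04178276 -0.16070459] [-0.04  0.12 -0.7   0.75  0.02 -0.07] 14.35
```

View pics/w6.png

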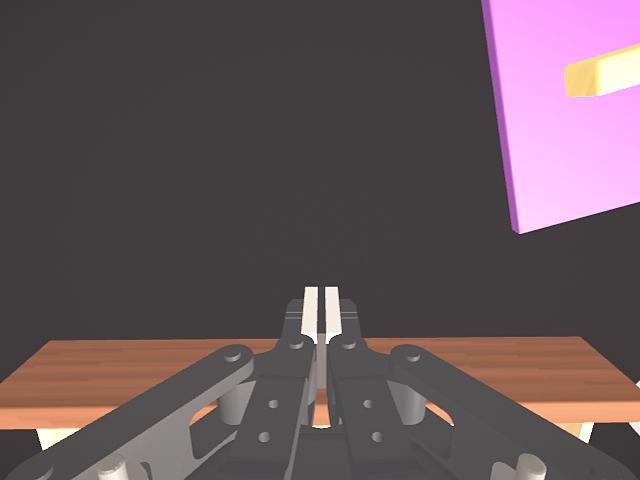

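The fingers are centred on the panel (spanning u ≈ 0–640 with the fingers at 322), with the thin side facing it. I'll start a gentle push.

Emit:
apply_moves(
  moves=[
    [[0,0.5,0],0,0],
    [[0,1.2,0],0,0],
    [[0,1.8,0],0,0],
    [[0,2.2,0],0,0],
    [[0,2.6,0],0,0],
    [[0,3.0,0],0,0],
    [[0,3.4,0],0,0],
    [[0,3.8,0],0,0],
    [[0,4.2,0],0,0],
    [[0,4.6,0],0,0],
  ],
)

```text
clock: 15.65
tcp_pos: [0.4291, 0.0699, 0.0436]
orientation: [-0.006, 0.698, 0.716, 0.005]
wrist_force: [-2.2, 0.5, -0.8]
finger_gap: 0.0002
```

Emit:
apply_moves(
  moves=[
    [[0,0.4,0],0,0],
    [[0,0.8,0],0,0],
    [[0,1.2,0],0,0],
    [[0,1.6,0],0,0],
    [[0,2.0,0],0,0],
    [[0,2.4,0],0,0],
    [[0,2.8,0],0,0],
    [[0,3.2,0],0,0],
    [[0,3.6,0],0,0],
    [[0,4.0,0],0,0],
  ],
)

```text
clock: 16.9
tcp_pos: [0.4695, 0.0709, 0.0438]
orientation: [-0.006, 0.698, 0.716, 0.005]
wrist_force: [-1.8, 0.8, -1.6]
finger_gap: 0.0003
```

```bash
python3 - <<'E'
from h import *
s,c=grab("scene","pics/s7.png")
print(s["tcp_pos"],s["wrist_force"],s["clock"])
E
```

```text
[0.46950716 0.07091835 0.04379599] [-1.78553419  0.75743014 -1.55310766] 16.9
```

View pics/s7.png

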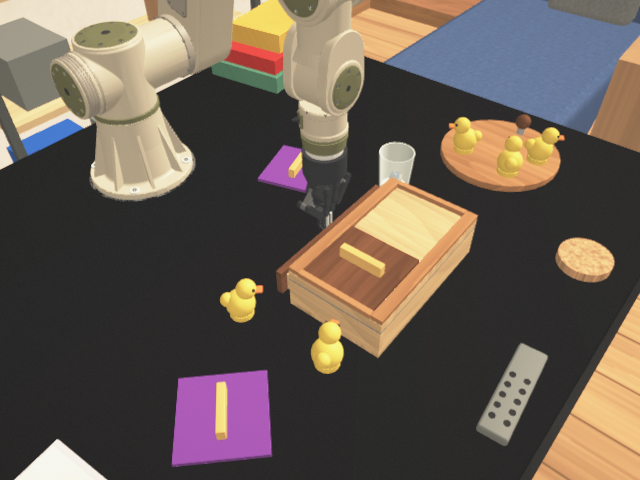

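The drawer front, whose end shows at about (283, 277), is almost in and about 20 mm remain. The bar, ducks and tumbler haven't moved. I'll finish slowly.

Emit:
apply_moves(
  moves=[
    [[0,0.2,0],0,0],
    [[0,0.4,0],0,0],
    [[0,0.6,0],0,0],
    [[0,0.8,0],0,0],
    [[0,1.0,0],0,0],
    [[0,1.15,0],0,0],
    [[0,1.3,0],0,0],
    [[0,1.4,0],0,0],
    [[0,1.5,0],0,0],
    [[0,1.6,0],0,0],
  ],
)

```text
clock: 18.2
tcp_pos: [0.4853, 0.0713, 0.0438]
orientation: [-0.006, 0.698, 0.716, 0.005]
wrist_force: [-2.0, -0.1, 2.4]
finger_gap: 0.0001
```

Emit:
apply_moves(
  moves=[
    [[0,0.1,0],0,0],
    [[0,0.2,0],0,0],
    [[0,0.3,0],0,0],
    [[0,0.4,0],0,0],
    [[0,0.5,0],0,0],
    [[0,0.5,0],0,0],
    [[0,0.5,0],0,0],
    [[0,0.5,0],0,0],
    [[0,0.5,0],0,0],
    [[0,0.5,0],0,0],
  ],
)

```text
clock: 19.45
tcp_pos: [0.4892, 0.0714, 0.0435]
orientation: [-0.007, 0.698, 0.716, 0.005]
wrist_force: [-5.2, -0.1, 3.4]
finger_gap: 0.0004
```

Emit:
apply_moves(
  moves=[
    [[0,0.05,0],0,0],
    [[0,0.1,0],0,0],
    [[0,0.15,0],0,0],
    [[0,0.2,0],0,0],
    [[0,0.2,0],0,0],
    [[0,0.2,0],0,0],
    [[0,0.2,0],0,0],
    [[0,0.2,0],0,0],
    [[0,0.2,0],0,0],
    [[0,0.2,0],0,0],
  ],
)

```text
clock: 20.7
tcp_pos: [0.4892, 0.0715, 0.0433]
orientation: [-0.008, 0.698, 0.716, 0.003]
wrist_force: [-10.0, -0.9, 7.4]
finger_gap: 0.0
```

Emit:
apply_moves(
  moves=[
    [[0,-0.5,0],0,0],
    [[0,-1.5,0],0,0],
    [[0,-3,0],0,0],
    [[0,-5,0],0,0],
    [[0,-7,0],0,0],
    [[0,-9,-1],0,0],
    [[0,-10,-4],0,0],
    [[0,-11,-8],0,0],
    [[0,-11,-11],0,0],
    [[0,-11,-12],0,0],
  ],
)

```text
clock: 21.95
tcp_pos: [0.3829, 0.0667, 0.1654]
orientation: [-0.005, 0.698, 0.716, 0.007]
wrist_force: [0.3, 0.4, -0.7]
finger_gap: 0.0001
```

```bash
python3 - <<'E'
from h import *
s,c=grab("scene","pics/s8.png")
s,c=grab("top","pics/t8.png")
print(s["tcp_pos"],s["wrist_force"],s["clock"])
im=c["pixels"][:,:,::-1]
cv2.imwrite("pics/t8z.png",cv2.resize(im[120:310,130:450],None,fx=2.5,fy=2.5,interpolation=cv2.INTER_CUBIC))
E
```

```text
[0.38314356 0.06666615 0.16558236] [ 0.86821451 -0.11259192  0.07659753] 22.0
```

View pics/s8.png

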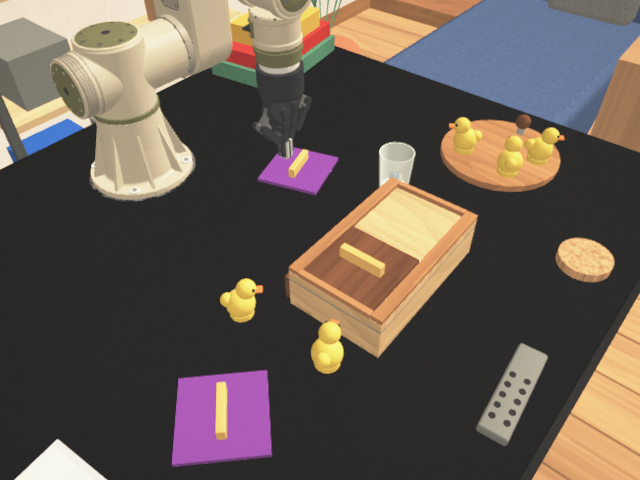

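View pics/t8z.png

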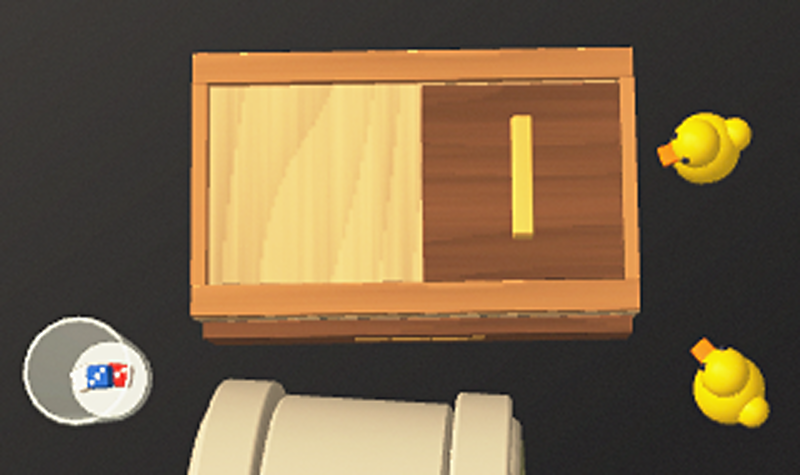

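The lid is against the -y stop (both edges at u ≈ 620 in the enlarged picture) and the drawer is shut. The ducks and tumbler are at the same pixels as before. I'll do a quick check of the bar position and hand in.

```bash
python3 - <<'E'
from h import *
s,c=grab("top","pics/t9.png");T=Tws(c)
im=c["pixels"][:,:,::-1];hsv=cv2.cvtColor(im,cv2.COLOR_BGR2HSV)
m=cv2.inRange(hsv,(18,80,150),(32,255,255));m[:, :320]=0;m[:,355:]=0;m[:160]=0;m[220:]=0
M=cv2.moments(m);p=ray(c,T,M["m10"]/M["m00"],M["m01"]/M["m00"],.11)[:2]
d=p-np.array([.6022,.0733]);print("bar in chest",d@[1,.025],d@[-.025,1], s["wrist_force"])
print(env.hand_in())
E
```

```text
bar in chest -0.0020511867513498144 -0.07215485460182595 [-0.52543629 -0.20890588 -0.52678577]
the job is handed in; nothing more can be done
None
```

The chest is closed and the job is handed in at about 22 s. I pushed the lid home by its bar first, then slowly pushed the drawer shut with the shut fingertips.

- **Lid:** it stopped against the end stop under about 9 N. The bar measured y = -72.2 mm in the chest's frame (target -72.5) and x = -2.1 mm, which is within the 1.5 mm play plus the 2 mm calibration.
- **Drawer:** it stopped with the fingertips at x = 0.489 m, where I expected them when shut. The closing speed was under about 10 mm/s at the end, and the force reached about 10 N only once it had stopped.
- **Ducks and tumbler:** they showed no visible movement in the pictures taken just before handing in. The arm was clear of everything.
- **What went wrong:** before any contact, joint 6 reached its range limit of 3.14 rad, and the tool stopped about 20 mm short. I turned the tool away from the limit and carried on. I don't know whether the judging counts that as a joint passing its range.

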